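# Strip a washer keypad and sort its key caps

## Task

Strip the washer's control panel for refurbishing: with the puller's fork hooked under each key cap, pull straight up until the cap pops off its clips; do not grip or pry a cap with the gripper while it is still snapped on. Lay each cap in the tray row that matches its length (shortest caps in the narrowest row, longest in the widest), lying on the tray's floor, and leave the puller standing upright on the middle of its rubber mat. Do not disturb the tape roll, jar and screwdriver.

Things in the scene. Friction and masses are not known exactly. Their poses are not given: they have to be found in the camera images.
- cap_a: hollow white key cap, 28 mm wide (x), 28 mm long (y), 24 mm high (z), open underneath, 20 g; origin at the block's centre. Snapped on: origin at a seat point, underside 14 mm above the panel's face, y along the panel's y. A straight pull of about 10 N lifts it some 8 mm, then it snaps free and sits loose on the clips, about 10 mm above its seat, to be lifted off freely. May be absent (None)
- cap_b: hollow white key cap, 28 mm wide (x), 28 mm long (y), 24 mm high (z), open underneath, 20 g; origin at the block's centre. Snapped on: origin at a seat point, underside 14 mm above the panel's face, y along the panel's y. A straight pull of about 10 N lifts it some 8 mm, then it snaps free and sits loose on the clips, about 10 mm above its seat, to be lifted off freely. May be absent (None)
- cap_c: hollow white key cap, 28 mm wide (x), 38 mm long (y), 24 mm high (z), open underneath, 20 g; origin at the block's centre. Snapped on: origin at a seat point, underside 14 mm above the panel's face, y along the panel's y. A straight pull of about 10 N lifts it some 8 mm, then it snaps free and sits loose on the clips, about 10 mm above its seat, to be lifted off freely. May be absent (None)
- cap_d: hollow white key cap, 28 mm wide (x), 38 mm long (y), 24 mm high (z), open underneath, 20 g; origin at the block's centre. Snapped on: origin at a seat point, underside 14 mm above the panel's face, y along the panel's y. A straight pull of about 10 N lifts it some 8 mm, then it snaps free and sits loose on the clips, about 10 mm above its seat, to be lifted off freely. May be absent (None)
- cap_e: hollow white key cap, 28 mm wide (x), 48 mm long (y), 24 mm high (z), open underneath, 20 g; origin at the block's centre. Snapped on: origin at a seat point, underside 14 mm above the panel's face, y along the panel's y. A straight pull of about 10 N lifts it some 8 mm, then it snaps free and sits loose on the clips, about 10 mm above its seat, to be lifted off freely. May be absent (None)
- panel: washer control panel lying face up, fixed: steel case, black face, 150 mm (x) by 340 mm (y) by 30 mm high; origin at the centre of its underside. Five key stems stand 66 mm apart in a row along its y at x = 0, 6 mm (x) by 10 mm (y), 34 mm tall above the face, the top 8 mm broader (16 x 18 mm), with sprung steel clips on the +x and -x sides, inside the cap. Nothing else rises from the face
- seat1 (a point): point fixed on the panel, on stem 1 (of five, from the panel's -y end to its +y end), 56 mm above the panel's underside: where the centre of a fully seated cap lies; axes as the panel's
- seat2 (a point): point fixed on the panel, on stem 2 (of five, from the panel's -y end to its +y end), 56 mm above the panel's underside: where the centre of a fully seated cap lies; axes as the panel's
- seat3 (a point): point fixed on the panel, on stem 3 (of five, from the panel's -y end to its +y end), 56 mm above the panel's underside: where the centre of a fully seated cap lies; axes as the panel's
- seat4 (a point): point fixed on the panel, on stem 4 (of five, from the panel's -y end to its +y end), 56 mm above the panel's underside: where the centre of a fully seated cap lies; axes as the panel's
- seat5 (a point): point fixed on the panel, on stem 5 (of five, from the panel's -y end to its +y end), 56 mm above the panel's underside: where the centre of a fully seated cap lies; axes as the panel's
- puller: cap puller standing on its flat steel fork, 180 g. Origin under the fork, below the handle's axis; z up, x to the tine tips. Fork 5 mm thick; tines from x = -32 to 18 mm, 17 mm slot between, 34 mm over all. Shank behind at x = -42 to -34 mm; arm at z = 48 to 56 mm; black handle 20 x 20 mm, z = 56 to 106 mm. Origin on a stem's axis: the tines straddle the stem under its cap
- mat: grey rubber mat on the bench, fixed, 150 x 150 x 4 mm; origin at the centre of its underside; the puller's home
- tray: open aluminium sorting tray, fixed, 172 mm (x) by 160 mm (y), walls 14 mm high and 4 mm thick, floor 3 mm thick; origin at the centre of its underside. Two dividers along x make three rows, each 164 mm long and 38, 48 and 58 mm wide, from the -y side to the +y side
- row28 (a point): point on the tray's floor at the middle of the row 38 mm wide, meant for the 28 mm long caps laid across it; x runs along the row; axes as the tray's
- row38 (a point): point on the tray's floor at the middle of the row 48 mm wide, meant for the 38 mm long caps laid across it; x runs along the row; axes as the tray's
- row48 (a point): point on the tray's floor at the middle of the row 58 mm wide, meant for the 48 mm long caps laid across it; x runs along the row; axes as the tray's
- tape: roll of brown tape, 90 mm across, 40 mm high; bystander, origin at the centre of its underside
- jar: white jar with blue cap, 60 mm across, 70 mm high; bystander, origin at the centre of its underside
- driver: black-handled screwdriver about 200 mm long, lying on the bench; bystander
Not all that is in view belongs to the job. Several things have the shape of the tray; the one meant has the colours described above.

How it is judged (in metres and radians):
On the way:
1. every cap has been pulled off its clips (distance between each of cap_a, cap_b, cap_c, cap_d, cap_e and seat1 above 0.006 m and distance between each of cap_a, cap_b, cap_c, cap_d, cap_e and seat2 above 0.006 m and distance between each of cap_a, cap_b, cap_c, cap_d, cap_e and seat3 above 0.006 m and distance between each of cap_a, cap_b, cap_c, cap_d, cap_e and seat4 above 0.006 m and distance between each of cap_a, cap_b, cap_c, cap_d, cap_e and seat5 above 0.006 m), for 0.2 s.
At the end, for the whole second after the job is handed in: every cap lies on the tray's floor in the row of its own length (its centre within 80 mm along and 9 mm across of the row's middle, and less than 17 mm above the floor) at rest, and the puller stands upright (within 0.12 rad) on the mat, its origin within 60 mm of the mat's middle (x of cap_a in the frame of row28 between -0.08 and 0.08 m and y of cap_a in the frame of row28 between -0.009 and 0.009 m and z of cap_a in the frame of row28 between 0.004 and 0.017 m and linear speed of each of cap_a, cap_b, cap_c, cap_d, cap_e, puller below 0.02 m/s and x of cap_b in the frame of row28 between -0.08 and 0.08 m and y of cap_b in the frame of row28 between -0.009 and 0.009 m and z of cap_b in the frame of row28 between 0.004 and 0.017 m and x of cap_c in the frame of row38 between -0.08 and 0.08 m and y of cap_c in the frame of row38 between -0.009 and 0.009 m and z of cap_c in the frame of row38 between 0.004 and 0.017 m and x of cap_d in the frame of row38 between -0.08 and 0.08 m and y of cap_d in the frame of row38 between -0.009 and 0.009 m and z of cap_d in the frame of row38 between 0.004 and 0.017 m and x of cap_e in the frame of row48 between -0.08 and 0.08 m and y of cap_e in the frame of row48 between -0.009 and 0.009 m and z of cap_e in the frame of row48 between 0.004 and 0.017 m and horizontal distance between puller and mat below 0.06 m and angle between puller's own z axis and vertical below 0.12 rad and z of puller in the frame of mat below 0.01 m); the robot touches nothing.
It fails at once if a cap is touched by the gripper or arm while it is still snapped on its stem (((distance between cap_a and seat1 below 0.003 m or distance between cap_a and seat2 below 0.003 m or distance between cap_a and seat3 below 0.003 m or distance between cap_a and seat4 below 0.003 m or distance between cap_a and seat5 below 0.003 m) and contact force between any of the fingers, the arm and cap_a above 1.5 N) or ((distance between cap_b and seat1 below 0.003 m or distance between cap_b and seat2 below 0.003 m or distance between cap_b and seat3 below 0.003 m or distance between cap_b and seat4 below 0.003 m or distance between cap_b and seat5 below 0.003 m) and contact force between any of the fingers, the arm and cap_b above 1.5 N) or ((distance between cap_c and seat1 below 0.003 m or distance between cap_c and seat2 below 0.003 m or distance between cap_c and seat3 below 0.003 m or distance between cap_c and seat4 below 0.003 m or distance between cap_c and seat5 below 0.003 m) and contact force between any of the fingers, the arm and cap_c above 1.5 N) or ((distance between cap_d and seat1 below 0.003 m or distance between cap_d and seat2 below 0.003 m or distance between cap_d and seat3 below 0.003 m or distance between cap_d and seat4 below 0.003 m or distance between cap_d and seat5 below 0.003 m) and contact force between any of the fingers, the arm and cap_d above 1.5 N) or ((distance between cap_e and seat1 below 0.003 m or distance between cap_e and seat2 below 0.003 m or distance between cap_e and seat3 below 0.003 m or distance between cap_e and seat4 below 0.003 m or distance between cap_e and seat5 below 0.003 m) and contact force between any of the fingers, the arm and cap_e above 1.5 N)).
It fails at once if a bystander is moved by more than 30 mm (distance of any of tape, jar, driver from where it was at the start of the episode above 0.03 m).
Of cap_a, cap_b, cap_c, cap_d, cap_e only 3 to 5 are there at a start; the rules pass over those that are not, and their reading is None.
At some moment in a run one of puller may be knocked a few centimetres aside while the robot is not near it.
Once in a run the grip may slacken for a moment while it holds something.
It also fails if it takes over 210 s, if anything falls off the work surface, if the arm or the gripper's body presses on something with over 40 N, if the wrist force passes 120 N, or if a joint passes its speed limit or range.

## Robot

A 6-joint arm with a two-finger parallel gripper is mounted at the origin on the work surface. World frame = base frame: x ahead of the robot, y to its left, z up, the work surface at z = 0. Lengths are in mm, angles in rad, forces in N, time in s.
With the tool pointing down it reaches from about 300 to 775 mm from the base axis. Payload 14.6 kg.
Tool frame: the origin (TCP) lies at the very end of the fingers, on their centre line; the grasp point (between the pads) lies manip.grip_depth behind it (manip.grip_depth is the distance from the TCP to the grasp point, in mm); x points along the fingers, z is the direction in which the jaws open and shut, and the axes are right-handed (so a half turn about x gives the same grasp; the last joint's range is limited). The gripper opens to 94 mm and grips with 3 to 60 N. Pads are 16 mm wide; open, the fingers measure 119 mm over their backs; the gripper's body (75 mm by 177 mm) begins 78 mm behind the grasp point.
Start: joints at [1.233, 0.3, 1.521, -0, 1.321, -0.067], TCP at [147.124, 529.947, 205.446] pointing down, gripper open.
Joint ranges: [-3.03, 3.03], [-0.79, 2.21], [0.23, 2.52], [-1.04, 4.18], [0, 3.07], [-2.55, 2.55]. Speed limits (rad/s): [2.22, 2.22, 2.57, 3.14, 3.14, 3.14].

## Interface

Orientations are given as [roll, pitch, yaw] about the fixed x, y, z axes, in that order (R = Rz(yaw) Ry(pitch) Rx(roll)).
In Python, from cell import manip gives the robot as it stands.
- The arm moves only by the tool step_arm, never from a script. Its argument "commands" is one flat list of numbers, 7 for each row, row after row: the shift along the tool's x, y, z in m, then the turn, a rotation vector about the tool's x, y, z in degrees, then the finger opening in m, from 0 to 0.094. A call has 1 to 5 rows; each row shifts and turns the commanded pose from where the row before left it, along the tool's axes as they then stand; what a row does not reach is not made up. A row lasts 1/8 s, in which the tool goes at most 62.5 mm and 10.7 degrees, less where a joint would pass 70% of its speed; a pose out of reach is approached as far as the arm can. A call with a gripper value outside its range is refused whole. The fingers move at their own pace and stop on an object; "squeeze" is the grip in N (left out, the last holds). Time passes only in rows, so rows that do not move let the fingers close. It gives the time, the measured TCP pose, the force and the opening at its end, in the units of the state.
- manip.read_state(): the state, without advancing time (a new reading comes with each control period).
- manip.camera(name): name is "scene" or "top"; returns the picture (420x560x3 uint8, red, green, blue); there is no depth.
- manip.camera_model(name): a dict with "intrinsics" (3x3 intrinsics, pixels), "origin" and "orientation" of the camera in the world. Camera axes: x right, y up, looking along -z (the intrinsics and any distortion apply to the point x, -y, -z); pixel columns grow to the right and rows downward; lengths in mm; the calibration is good to about 2 mm. A picture is of the moment at which its call begins. camera_model takes no time and is no camera call.
- manip.sign_off(): hands the job in, once; it reports no verdict.
Trained networks look in the newest picture that a camera, given by its name, has taken for a name from the list of things; names that differ only in an ending like _2 or _b are one class to them, and where a whole thing is asked for, a point or a joint stands for the part that bears it (a point fixed in the world has none). Each returns a list of dicts, best first, with "score" (0 to 1); they miss things now and then, are a little off and sometimes report something else, mostly with a low value. They report only what shows in the picture. A call takes as long as a camera call. They do not tell look-alikes from the thing itself.
- manip.find_in(thing, camera): "centre" ([row, column] in pixels, amid what is visible of it).
- manip.outline_of(thing, camera): "pixels" (420x560 bool, what is visible of it) and "centre" ([row, column] in pixels, amid what is visible of it).
The state is a dict: "clock": time; "joints": joint angles; "qd": joint speeds; "effort": joint torques, N m; "eef_pos": TCP position; "eef_rot": TCP orientation; "wrist_force": force on the tool from outside, world axes, zero at the start; "moment": the same for the moment, N m; "finger_gap": finger opening in mm.
Only numpy, scipy, OpenCV 4.12 (cv2) and the standard library are available. Lean on these libraries where they do the work, as an engineer would, in place of code of your own. Each camera call takes 0.05 s, during which the arm holds its last target. There are 200 camera calls.

## Working session

There is one attempt and no reset: what is moved stays moved. The work goes in short steps, Python scripts to look and compute and a tool call to move; the robot and the scene stay as the last step left them, time stands still between calls to the robot, and variables do not carry over. Pictures are saved under pics/ and viewed, about 12 in all and at most 16, crops included, and the job is handed in when it is done.

Besides the shell and the picture viewer there is one more tool, called after "Request:" as name(argument=value, ...) on one line, values as JSON. step_arm: Moves the arm, as the interface text tells. Its arguments: {"type":"object","properties":{"commands":{"type":"array"},"squeeze":{"type":"number"}},"required":["commands"]}

```bash
ls; mkdir -p pics
python3 - <<'E'
from cell import manip
import cv2,numpy as np
print(manip.read_state(), manip.grip_depth)
for n in("scene","top"):
    im=manip.camera(n);cv2.imwrite(f"pics/{n}0.png",im[:,:,::-1]);print(manip.camera_model(n))
    for t in("cap_a","cap_c","cap_e","panel","puller","mat","tray","tape","jar","driver"):
        print(n,t,[(np.round(d["centre"]).tolist(),round(d["score"],2)) for d in manip.find_in(t,n)])
E
```

```text
pics
{'clock': 0.0, 'joints': array([ 1.23339544e+00,  3.00454951e-01,  1.52158932e+00, -3.76152407e-05,
        1.32070777e+00, -6.65884351e-02]), 'qd': array([ 9.14134138e-04,  8.04871858e-06,  1.10582761e-03, -1.24303649e-04,
       -1.09975288e-03, -3.20038489e-04]), 'effort': array([ 2.68222779e-03, -5.31811595e+01, -3.52730584e+01,  7.09373178e-02,
        2.44394486e-02, -8.52377752e-05]), 'eef_pos': array([147.04983472, 529.69838277, 204.89170655]), 'eef_rot': array([ 3.10641937,  1.56963637, -1.87677273]), 'wrist_force': array([ 0.82191616, -0.56797172, -0.44471398]), 'moment': array([ 0.04486683, -0.03122296, -0.00837385]), 'finger_gap': 93.9382246540337} 18.8
{'intrinsics': array([[386.31250942,   0.        , 277.29004589],
       [  0.        , 386.31250942, 208.9487487 ],
       [  0.        ,   0.        ,   1.        ]]), 'origin': array([1125.18301927,  265.56135054,  874.37155312]), 'orientation': array([ 0.64970235, -0.01903172,  1.89249771])}
scene cap_a [([222.0, 297.0], 0.6), ([205.0, 226.0], 0.57), ([212.0, 248.0], 0.48)]
scene cap_c [([222.0, 297.0], 0.6), ([20
[... 612 characters left out ...]
, 506.06211889, 205.84230765],
       [  0.        ,   0.        ,   1.        ]]), 'origin': array([ 377.56545787,   64.35681081, 1595.51990403]), 'orientation': array([ 0.11520213,  0.00875636, -1.579202  ])}
top cap_a [([201.0, 296.0], 0.65), ([200.0, 323.0], 0.43)]
top cap_c [([201.0, 296.0], 0.65), ([200.0, 323.0], 0.43)]
top cap_e [([201.0, 296.0], 0.65), ([200.0, 323.0], 0.43)]
top panel [([204.0, 296.0], 0.88), ([148.0, 394.0], 0.46)]
top puller [([216.0, 417.0], 0.62)]
top mat [([216.0, 408.0], 0.72), ([213.0, 196.0], 0.56)]
top tray [([272.0, 127.0], 0.96), ([212.0, 200.0], 0.79), ([191.0, 124.0], 0.7)]
top tape []
top jar [([149.0, 394.0], 0.78)]
top driver [([153.0, 306.0], 0.7)]
```

Run:
```python
import cv2
a=cv2.imread("pics/scene0.png");cv2.imwrite("pics/s0b.png",cv2.resize(a,(800,600),interpolation=2))
a=cv2.imread("pics/top0.png")[100:340,70:470];cv2.imwrite("pics/t0b.png",cv2.resize(a,(800,480),interpolation=2))
```

```text
(no output)
```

View pics/s0b.png

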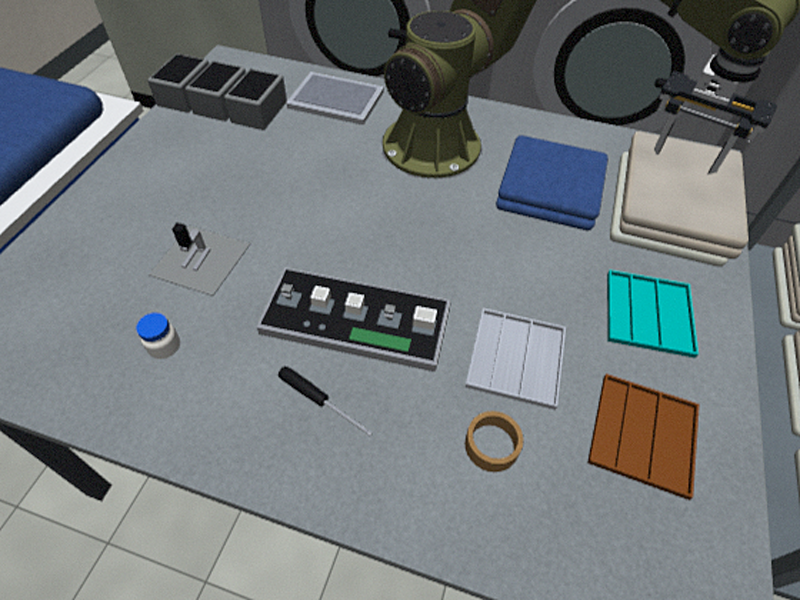

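View pics/t0b.png

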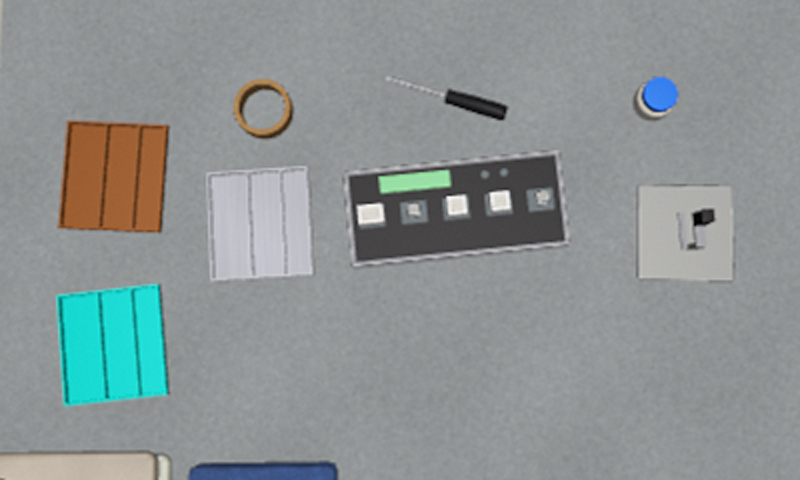

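Top view (2× crop): there are caps on seats 2, 3 and 5 (crop px (500,202), (456,206), (371,214)), and stems 1 and 4 are bare. The aluminium tray is at (260,222), and the mat with the puller is at (685,232). I'll fit models to the masks.

```bash
cat > h.py <<'E'
from cell import manip
import numpy as np, cv2
from scipy.optimize import minimize
from scipy.spatial.transform import Rotation as R
def box(x0,x1,y0,y1,z0,z1): return np.array([[x,y,z] for x in(x0,x1) for y in(y0,y1) for z in(z0,z1)],float)
PANEL=[box(-75,75,-170,170,0,30)]
TRAY=[box(-86,86,-80,80,0,14)]
MAT=[box(-75,75,-75,75,0,4)]
PUL=[box(-32,18,8.5,17,0,5),box(-32,18,-17,-8.5,0,5),box(-42,-32,-17,17,0,5),box(-42,-34,-10,10,0,56),box(-42,10,-10,10,48,56),box(-10,10,-10,10,56,106)]
def cap(L): return [box(-14,14,-L/2,L/2,-12,12)]
CM={n:manip.camera_model(n) for n in("scene","top")}
def proj(n,P):
    m=CM[n];Q=(np.atleast_2d(P)-m["origin"])@R.from_euler("xyz",m["orientation"]).as_matrix()
    Q=Q*[1,-1,-1];p=Q@m["intrinsics"].T
    return p[:,:2]/p[:,2:]
def ray(n,rc,z):
    m=CM[n];d=np.linalg.inv(m["intrinsics"])@[rc[1],rc[0],1]
    d=R.from_euler("xyz",m["orientation"]).as_matrix()@(d*[1,-1,-1]);o=m["origin"]
    return o+d*(z-o[2])/d[2]
def world(P,x,y,yaw,z): return P@R.from_euler("z",yaw).as_matrix().T+[x,y,z]
S=4
def sil(n,model,x,y,yaw,z):
    im=np.zeros((420*S//2,560*S//2),np.uint8) if 0 else np.zeros((420*2,560*2),np.uint8)
    for b in model:
        p=proj(n,world(b,x,y,yaw,z))*2+.5
        h=cv2.convexHull(np.round(p*16).astype(np.int32))
        cv2.fillConvexPoly(im,h,1,cv2.LINE_8,4)
    return im.astype(bool)
def fit(model,masks,z,x0,free_z=False,sig=2):
    M={n:cv2.GaussianBlur(cv2.resize(m.astype(np.float32),None,fx=2,fy=2),(0,0),sig) for n,m in masks.items()}
    def c(v):
        e=0
        for n in M:
            s=cv2.GaussianBlur(sil(n,model,v[0],v[1],v[2]/100,v[3] if free_z else z).astype(np.float32),(0,0),sig)
            e+=((s-M[n])**2).sum()
        return e
    v0=np.array(list(x0[:2])+[x0[2]*100]+([z] if free_z else []),float)
    d=np.diag([6,6,10,5][:len(v0)])
    r=minimize(c,v0,method="Nelder-Mead",options=dict(initial_simplex=np.vstack([v0,v0+d]),xatol=.05,fatol=.1))
    v=r.x.copy();v[2]/=100;return v,r.fun
def mask(thing,n,near):
    o=manip.outline_of(thing,n)
    o=[q for q in o if np.hypot(*(np.array(q["centre"])-near))<30]
    return o[0]["pixels"] if o else None
E
cat > m1.py <<'E'
from h import *
im={n:manip.camera(n) for n in("scene","top")}
out={}
for t,mo,s,tp,x0 in(("panel",PANEL,(221,250),(204,296),None),("tray",TRAY,(248,360),(212,200),None),("mat",MAT,(188,144),(216,408),None),("puller",PUL,(172,133),(216,417),None)):
    ms={}
    for n,c in(("scene",s),("top",tp)):
        k=mask(t,n,c)
        if k is not None: ms[n]=k
    g=ray("top",tp,15)
    best=min((fit(mo,{n:m},4 if t=="puller" else 0,[g[0],g[1],a])+(n,) for n,m in [] ) ,default=None,key=lambda q:q[1])
    for sel in(list(ms),)+tuple([k] for k in ms):
        a0=[0.05] if t!="puller" else [-1,-.5,0,.5,1]
        r=min((fit(mo,{k:ms[k] for k in sel},4 if t=="puller" else 0,[g[0],g[1],a]) for a in a0),key=lambda q:q[1])
        print(t,sel,np.round(r[0],3),round(r[1]),[int(ms[k].sum()) for k in sel])
    out[t]=ms
np.save("ms.npy",out,allow_pickle=True)
for n in im: np.save(f"{n}.npy",im[n])
E
python3 m1.py
```

```text
panel ['scene', 'top'] [5.65197e+02 1.55260e+01 9.20000e-02] 3151 [5768, 4874]
panel ['scene'] [5.64887e+02 1.53010e+01 9.10000e-02] 2008 [5768]
panel ['top'] [5.66022e+02 1.67600e+01 9.70000e-02] 1100 [4874]
tray ['scene', 'top'] [5.45716e+02 3.24549e+02 5.30000e-02] 163 [3718, 2826]
tray ['scene'] [5.45536e+02 3.23000e+02 5.60000e-02] 48 [3718]
tray ['top'] [5.45744e+02 3.26074e+02 4.90000e-02] 44 [2826]
mat ['scene', 'top'] [ 5.26451e+02 -3.45740e+02 -3.00000e-02] 2262 [1563, 1975]
mat ['scene'] [ 5.24789e+02 -3.47925e+02 -3.50000e-02] 1340 [1563]
mat ['top'] [ 5.26707e+02 -3.44431e+02 -3.00000e-02] 858 [1975]
puller ['scene', 'top'] [ 5.42039e+02 -3.53628e+02  2.00000e-02] 112 [395, 251]
puller ['scene'] [ 5.40237e+02 -3.54880e+02  7.20000e-02] 75 [395]
puller ['top'] [ 5.42110e+02 -3.52241e+02  2.20000e-02] 20 [251]
```

```bash
cat > m2.py <<'E'
from h import *
out=np.load("ms.npy",allow_pickle=True).item()
im={n:np.load(n+".npy") for n in("scene","top")}
px,py,yaw=565.4,16,.094
for k in(2,3,5):
    c=world(np.array([[0,66.*(k-3),56]]),px,py,yaw,0)[0]
    ms={}
    for n in im:
        q=proj(n,c)[0];b=im[n].min(2)>150
        ok=np.zeros_like(b);r,cc=int(q[1]),int(q[0]);ok[r-14:r+15,cc-16:cc+17]=1
        ms[n]=b&ok
    for L in(28,38,48):
        r=fit(cap(L),ms,56,[c[0],c[1],yaw],sig=1.5)
        print(k,L,np.round(c,1),np.round(r[0],3),round(r[1]))
n="top"
def draw(n,x,y,s):
    v=cv2.resize(im[n][y:y+s*3//4,x:x+s],(800,600),interpolation=cv2.INTER_CUBIC)[:,:,::-1].copy();f=800/s
    for mo,p,z in((PANEL,(px,py,yaw),0),(PUL,(541.5,-353.5,.03),4),(MAT,(526.4,-345.5,-.03),0)):
        for b in mo:
            p2=(proj(n,world(b,*p,z))+.5-[x,y])*f
            cv2.polylines(v,[np.int32(cv2.convexHull(p2.astype(np.float32)))],1,(0,0,255),1)
    return v
a=draw("top",230,130,220);b=draw("scene",90,130,240)
cv2.imwrite("pics/ov1.png",np.vstack([a[150:450],b[100:400]]))
E
python3 m2.py
```

```text
2 28 [571.6 -49.7  56. ] [ 5.70608e+02 -5.28460e+01  2.27000e-01] 221
2 38 [571.6 -49.7  56. ] [ 5.70962e+02 -5.22610e+01  3.49000e-01] 438
2 48 [571.6 -49.7  56. ] [ 5.70696e+02 -5.31020e+01  1.53000e-01] 790
3 28 [565.4  16.   56. ] [5.64236e+02 1.31500e+01 2.86000e-01] 403
3 38 [565.4  16.   56. ] [5.6486e+02 1.4013e+01 3.6700e-01] 599
3 48 [565.4  16.   56. ] [5.66275e+02 1.03700e+01 3.70000e-01] 923
5 28 [553.  147.4  56. ] [ 5.53116e+02  1.45319e+02 -1.75000e-01] 578
5 38 [553.  147.4  56. ] [5.52936e+02 1.46113e+02 1.34000e-01] 580
5 48 [553.  147.4  56. ] [5.52016e+02 1.47858e+02 1.72000e-01] 813
```

View pics/ov1.png

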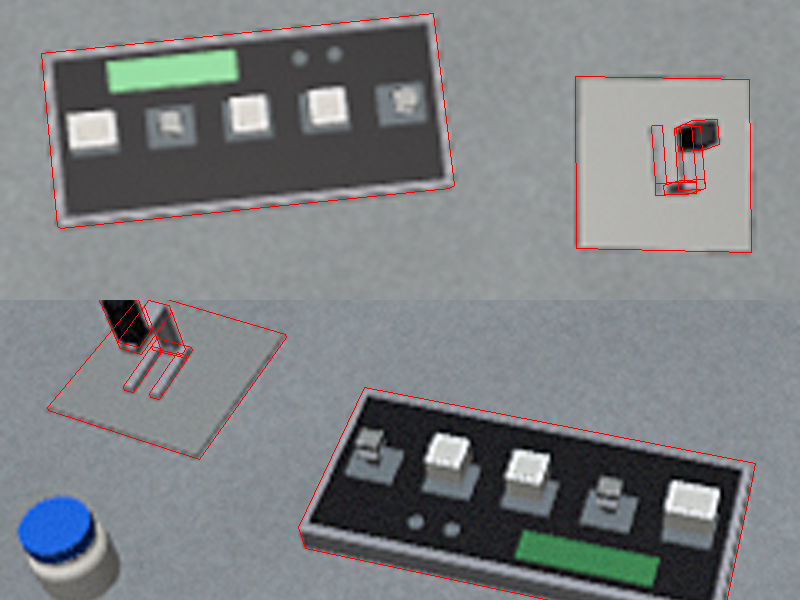

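The overlays line up well: panel at (565.4, 16, yaw 0.094), caps on seats 2 and 3 are 28 mm, and seat 5 is 38 mm. The puller is at about (541.5, −353.5, yaw 0.03). Next I need a motion planner.

```bash
cat >> h.py <<'E'
def target(yaw):  # tool x down, z along world yaw direction
    z=np.array([np.cos(yaw),np.sin(yaw),0]);x=np.array([0,0,-1.]);return np.array([x,np.cross(z,x),z]).T
def plan(pos,yaw,n=None,step=45.):
    s=manip.read_state();p0=s["eef_pos"];R0=R.from_euler("xyz",s["eef_rot"])
    best=min((R0.inv()*R.from_matrix(target(yaw+k*np.pi)) for k in(0,1)),key=lambda q:q.magnitude())
    v=best.as_rotvec(degrees=True)
    d=np.array(pos)-p0
    n=n or int(max(np.ceil(np.linalg.norm(d)/step),np.ceil(np.linalg.norm(v)/9),1))
    print("t",round(s["clock"],2),"at",np.round(p0,1),"F",np.round(s["wrist_force"],1),"gap",round(s["finger_gap"],1),"joints",np.round(s["joints"],2),"err",np.round(d,1),"rot",np.round(v,2),"n",n)
    for i in range(n):
        Ri=R0*R.from_rotvec(v*i/n,degrees=True)
        print([round(float(q),4) for q in Ri.inv().apply(d/n)/1000]+[round(float(q),2) for q in v/n])
E
python3 -c "
from h import *
s=manip.read_state();print(R.from_euler('xyz',s['eef_rot']).as_matrix().round(3))
plan([541.5,-353.5,200],.03)
plan([541.5,-353.5,200],.03+np.pi/2)"
```

```text
[[ 0.    -0.964  0.268]
 [-0.     0.268  0.964]
 [-1.    -0.    -0.   ]]
t 1.6 at [147.1 529.9 205.4] F [ 0.3  0.5 -0. ] gap 94.0 joints [ 1.23  0.3   1.52 -0.    1.32 -0.07] err [ 394.4 -883.4   -5.4] rot [72.77 -0.    0.  ] n 22
[0.0002, -0.028, -0.0339, 3.31, -0.0, 0.0]
[0.0002, -0.0299, -0.0322, 3.31, -0.0, 0.0]
[0.0002, -0.0317, -0.0304, 3.31, -0.0, 0.0]
[0.0002, -0.0334, -0.0286, 3.31, -0.0, 0.0]
[0.0002, -0.035, -0.0266, 3.31, -0.0, 0.0]
[0.0002, -0.0365, -0.0245, 3.31, -0.0, 0.0]
[0.0002, -0.0379, -0.0224, 3.31, -0.0, 0.0]
[0.0002, -0.0391, -0.0202, 3.31, -0.0, 0.0]
[0.0002, -0.0402, -0.0179, 3.31, -0.0, 0.0]
[0.0002, -0.0411, -0.0155, 3.31, -0.0, 0.0]
[0.0002, -0.042, -0.0131, 3.31, -0.0, 0.0]
[0.0002, -0.0427, -0.0107, 3.31, -0.0, 0.0]
[0.0002, -0.0432, -0.0082, 3.31, -0.0, 0.0]
[0.0002, -0.0436, -0.0057, 3.31, -0.0, 0.0]
[0.0002, -0.0439, -0.0032, 3.31, -0.0, 0.0]
[0.0002, -0.044, -0.0006, 3.31, -0.0, 0.0]
[0.0002, -0.0439, 0.0019, 3.31, -0.0, 0.0]
[0.0002, -0.0438, 0.0044, 3.31, -0.0, 0.0]
[0.0002, -0.0434, 0.007, 3.31, -0.0, 0.0]
[0.0002, -0.0429, 0.0095, 3.31, -0.0, 0.0
[... 531 characters left out ...]
51, -0.0361, -0.78, -0.0, 0.0]
[0.0002, -0.0246, -0.0364, -0.78, -0.0, 0.0]
[0.0002, -0.0241, -0.0368, -0.78, -0.0, 0.0]
[0.0002, -0.0236, -0.0371, -0.78, -0.0, 0.0]
[0.0002, -0.0231, -0.0374, -0.78, -0.0, 0.0]
[0.0002, -0.0226, -0.0377, -0.78, -0.0, 0.0]
[0.0002, -0.0221, -0.038, -0.78, -0.0, 0.0]
[0.0002, -0.0216, -0.0383, -0.78, -0.0, 0.0]
[0.0002, -0.0211, -0.0386, -0.78, -0.0, 0.0]
[0.0002, -0.0205, -0.0389, -0.78, -0.0, 0.0]
[0.0002, -0.02, -0.0392, -0.78, -0.0, 0.0]
[0.0002, -0.0195, -0.0394, -0.78, -0.0, 0.0]
[0.0002, -0.0189, -0.0397, -0.78, -0.0, 0.0]
[0.0002, -0.0184, -0.04, -0.78, -0.0, 0.0]
[0.0002, -0.0178, -0.0402, -0.78, -0.0, 0.0]
[0.0002, -0.0173, -0.0404, -0.78, -0.0, 0.0]
```

Request:
step_arm(commands=[0,0,0,9.1,0,0,0.094,0,0,0,9.1,0,0,0.094,0,0,0,9.1,0,0,0.094,0,0,0,9.1,0,0,0.094,0,0,0,9.1,0,0,0.094])

```text
clock: 2.22
eef_pos: [147.1, 529.9, 205.5]
eef_rot: [-2.9, 1.571, -2.399]
wrist_force: [0.1, -0.2, 0.0]
finger_gap: 94.0
```

Request:
step_arm(commands=[0,0,0,9.1,0,0,0.094,0,0,0,9.1,0,0,0.094,0,0,0,9.1,0,0,0.094,0,-0.03,0.012,0,0,0,0.094,0,-0.0447,0.0184,0,0,0,0.094])

```text
clock: 2.85
eef_pos: [179.7, 455.6, 205.1]
eef_rot: [-1.884, 1.57, -1.853]
wrist_force: [0.3, -1.1, -0.1]
finger_gap: 93.8
```

Request:
step_arm(commands=[0,-0.0447,0.0184,0,0,0,0.094,0,-0.0447,0.0184,0,0,0,0.094,0,-0.0447,0.0184,0,0,0,0.094,0,-0.0447,0.0184,0,0,0,0.094,0,-0.0447,0.0184,0,0,0,0.094])

```text
clock: 3.48
eef_pos: [278.6, 234.1, 205.6]
eef_rot: [0.562, 1.57, 0.592]
wrist_force: [1.5, 0.7, 0.9]
finger_gap: 94.1
```

Request:
step_arm(commands=[0,-0.0447,0.0184,0,0,0,0.094,0,-0.0447,0.0184,0,0,0,0.094,0,-0.0447,0.0184,0,0,0,0.094,0,-0.0447,0.0184,0,0,0,0.094,0,-0.0447,0.0184,0,0,0,0.094])

```text
clock: 4.1
eef_pos: [377.2, 13.1, 205.7]
eef_rot: [-0.027, 1.57, 0.002]
wrist_force: [0.3, 0.3, 0.1]
finger_gap: 94.0
```

Request:
step_arm(commands=[0,-0.0447,0.0184,0,0,0,0.094,0,-0.0447,0.0184,0,0,0,0.094,0,-0.0447,0.0184,0,0,0,0.094,0,-0.0447,0.0184,0,0,0,0.094,0,-0.0447,0.0184,0,0,0,0.094])

```text
clock: 4.72
eef_pos: [475.8, -207.6, 205.5]
eef_rot: [-0.219, 1.571, -0.19]
wrist_force: [0.4, -0.1, 0.0]
finger_gap: 93.9
```

Request:
step_arm(commands=[0,-0.0447,0.0184,0,0,0,0.094,0,-0.03,0.012,0,0,0,0.094,0,0,0,0,0,0,0.094])

```text
clock: 5.1
eef_pos: [507.9, -281.1, 204.7]
eef_rot: [2.651, 1.57, 2.679]
wrist_force: [0.6, 1.2, 0.3]
finger_gap: 93.9
```

```bash
cat > pul.py <<'E'
from h import *
import sys
def pul(z=4,x0=(541.5,-353.5,.03)):
    ms={}
    for n in("scene","top"):
        manip.camera(n);q=proj(n,world(np.array([[0,0,60.]]),*x0,z))[0]
        k=mask("puller",n,q[::-1])
        if k is not None: ms[n]=k
    for sel in[list(ms)]+[[k] for k in ms]:
        r=fit(PUL,{k:ms[k] for k in sel},z,x0);print(sel,r[0].round(3),round(r[1]),[int(ms[k].sum()) for k in sel])
    return ms
if __name__=="__main__":
    pul()
    plan([541.5,-353.5,170],.03)
E
python3 pul.py
```

```text
['scene'] [ 5.40232e+02 -3.53860e+02  1.26000e-01] 60 [412]
['scene'] [ 5.40232e+02 -3.53860e+02  1.26000e-01] 60 [412]
t 5.3 at [ 507.8 -278.9  205.7] F [ 0.4 -0.3  0.1] gap 94.0 joints [-0.57  0.37  1.43  0.    1.34 -0.6 ] err [ 33.7 -74.6 -35.7] rot [0.   0.01 0.  ] n 2
[0.0178, -0.0378, 0.0157, 0.0, 0.0, 0.0]
[0.0178, -0.0378, 0.0157, 0.0, 0.0, 0.0]
```

Request:
step_arm(commands=[0,-0.038,0.0157,0,0,0,0.094,0,-0.038,0.0157,0,0,0,0.094,0.045,0,0,0,0,0,0.094,0.045,0,0,0,0,0,0.094,0.045,0,0,0,0,0,0.094], squeeze=40)

```text
clock: 5.92
eef_pos: [541.6, -353.9, 69.6]
eef_rot: [-0.601, 1.57, -0.57]
wrist_force: [-0.0, -0.1, -0.2]
finger_gap: 93.9
```

Request:
step_arm(commands=[0.003,0,0,0,0,0,0.094,0,0,0,0,0,0,0.03,0,0,0,0,0,0,0.005,0,0,0,0,0,0,0.005,0,0,0,0,0,0,0.005])

```text
clock: 6.55
eef_pos: [541.7, -354.9, 68.1]
eef_rot: [-0.655, 1.57, -0.625]
wrist_force: [-0.4, 0.2, 0.4]
finger_gap: 57.5
```

Request:
step_arm(commands=[0,0,0,0,0,0,0.005,0,0,0,0,0,0,0.005,0,0,0,0,0,0,0.005])

```text
clock: 6.92
eef_pos: [541.5, -354.7, 67.4]
eef_rot: [2.566, 1.571, 2.595]
wrist_force: [-0.1, 0.2, -0.7]
finger_gap: 27.5
```

Request:
step_arm(commands=[0,0,0,0,0,0,0.005,0,0,0,0,0,0,0.005,0,0,0,0,0,0,0.005,0,0,0,0,0,0,0.005])

```text
clock: 7.42
eef_pos: [541.4, -354.7, 67.4]
eef_rot: [2.631, 1.571, 2.66]
wrist_force: [0.1, 0.3, -1.3]
finger_gap: 20.1
```

Request:
step_arm(commands=[-0.03,0,0,0,0,0,0.005,-0.04,0,0,0,0,0,0.005,-0.04,0,0,0,0,0,0.005,0,0,0,0,0,0,0.005])

```text
clock: 7.92
eef_pos: [542.5, -355.4, 180.9]
eef_rot: [-0.661, 1.565, -0.632]
wrist_force: [-0.0, -0.3, -0.8]
finger_gap: 19.8
```

```bash
cat > hold.py <<'E'
from pul import *
s=manip.read_state();p=s["eef_pos"]
print(p.round(1),s["wrist_force"].round(1),s["finger_gap"].round(1))
G=63.5 # TCP height above puller origin
tool=R.from_euler("xyz",s["eef_rot"]).as_matrix();print("jaw yaw",np.arctan2(tool[1,2],tool[0,2]).round(4))
x0=(p[0],p[1],np.arctan2(tool[1,2],tool[0,2])%np.pi if 0 else .05)
for n in("scene","top"):
    im=manip.camera(n);q=proj(n,world(np.array([[0,0,50.]]),*x0,p[2]-G))[0]
    k=mask("puller",n,q[::-1])
    if k is not None:
        r=fit(PUL,{n:k},p[2]-G,x0,sig=1.5);print(n,r[0].round(3),round(r[1]),k.sum())
    c,rr=int(q[0])-50,int(q[1])-37
    v=cv2.resize(im[rr:rr+75,c:c+100],(400,300),interpolation=cv2.INTER_CUBIC)[:,:,::-1].copy()
    for b in PUL: cv2.polylines(v,[np.int32(cv2.convexHull(((proj(n,world(b,*x0,p[2]-G))+.5-[c,rr])*4).astype(np.float32)))],1,(0,0,255),1)
    cv2.imwrite(f"pics/h_{n}.png",v)
cv2.imwrite("pics/h1.png",np.hstack([cv2.imread(f"pics/h_{n}.png") for n in("scene","top")]))
E
python3 hold.py
```

```text
Traceback (most recent call last):
  File "hold.py", line 3, in <module>
    print(p.round(1),s["wrist_force"].round(1),s["finger_gap"].round(1))
                                               ^^^^^^^^^^^^^^^^^^^^^
AttributeError: 'float' object has no attribute 'round'
```

```bash
sed -i 's/s\["finger_gap"\].round(1)/round(s["finger_gap"],1)/' hold.py; python3 hold.py
```

```text
[ 542.5 -355.4  180.9] [-0.  -0.3 -0.8] 19.8
jaw yaw 0.0294
scene [ 5.40547e+02 -3.54434e+02  8.70000e-02] 531 377
```

View pics/h1.png

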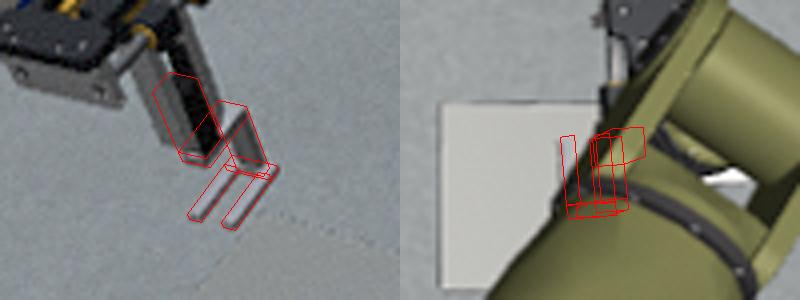

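Request:
step_arm(commands=[0,0,0,-3.6,0,0,0.005,0,0.03,0.0012,0,0,0,0.005,0,0.04,0.0016,0,0,0,0.005,0,0.04,0.0016,0,0,0,0.005,0,0.04,0.0016,0,0,0,0.005])

```text
clock: 8.75
eef_pos: [533.0, -203.4, 176.2]
eef_rot: [2.628, 1.569, 2.72]
wrist_force: [0.2, -0.3, -1.7]
finger_gap: 19.5
```

Request:
step_arm(commands=[0,0.04,0.0016,0,0,0,0.005,0,0.04,0.0016,0,0,0,0.005,0,0.04,0.0016,0,0,0,0.005,0,0.0317,0.0012,0,0,0,0.005,0,0,0,0,0,0,0.005])

```text
clock: 9.38
eef_pos: [525.2, -51.6, 176.5]
eef_rot: [2.804, 1.569, 2.898]
wrist_force: [0.7, -0.4, -1.2]
finger_gap: 19.9
```

```bash
sed -i 's/if 0 else .05/if 0 else (np.arctan2(tool[1,2],tool[0,2])+1.57)%np.pi-1.57/' hold.py; python3 hold.py; python3 -c "
from h import *
plan([526.8,-53.9,105],.094)"
```

```text
[525.2 -51.6 176.5] [ 0.7 -0.4 -1.2] 19.9
jaw yaw 0.0947
scene [ 5.2278e+02 -4.9323e+01  1.6900e-01] 400 354
t 9.57 at [525.6 -54.  177. ] F [ 0.1  0.4 -1.4] gap 20.0 joints [-0.17  0.28  1.62 -0.    1.25 -0.26] err [  1.2   0.1 -72. ] rot [-0.15 -0.04 -0.  ] n 2
[0.036, -0.0, 0.0006, -0.07, -0.02, -0.0]
[0.036, -0.0, 0.0006, -0.07, -0.02, -0.0]
```

View pics/h1.png

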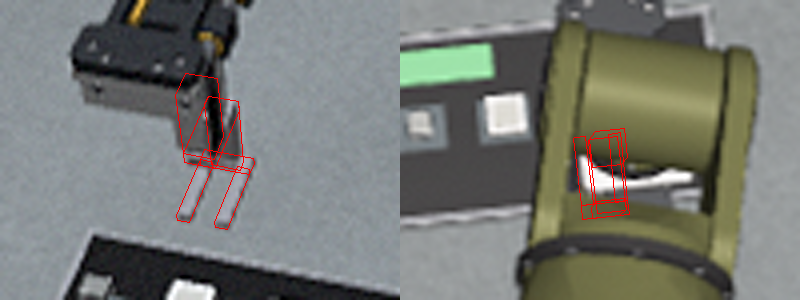

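Request:
step_arm(commands=[0.03,0,0.0004,0,0,0,0.005,0.03,0,0.0004,0,0,0,0.005,0.018,0,0,0,0,0,0.005,0,0,0,0,0,0,0.005])

```text
clock: 10.07
eef_pos: [525.8, -53.8, 98.2]
eef_rot: [2.903, 1.568, 2.995]
wrist_force: [-0.9, -0.0, -0.8]
finger_gap: 19.6
```

```bash
cat > close.py <<'E'
from h import *
import sys
s=manip.read_state();p=s["eef_pos"];z=p[2]-63.4
plan([float(a) for a in sys.argv[1:4]],.094,1)
n="scene";im=manip.camera(n);p=manip.read_state()["eef_pos"];z=p[2]-63.4
q=proj(n,[[p[0],p[1],z+20]])[0];c,rr=int(q[0])-40,int(q[1])-30
v=cv2.resize(im[rr:rr+60,c:c+80],(640,480),interpolation=cv2.INTER_CUBIC)[:,:,::-1].copy()
def d(mo,pose,zz,col):
    for b in mo: cv2.polylines(v,[np.int32(cv2.convexHull(((proj(n,world(b,*pose,zz))+.5-[c,rr])*8).astype(np.float32)))],1,col,1)
d(PUL[:3],(p[0],p[1],.094),z,(0,0,255))
ya=.094
for k,L in((2,28),(3,28),(5,38)):
    w=world(np.array([[0,66.*(k-3),0]]),565.4,16,ya,0)[0];d(cap(L),(w[0],w[1],ya),56,(0,200,0))
cv2.imwrite(f"pics/{sys.argv[4]}.png",v)
E
python3 close.py 526.8 -53.9 98 c1
```

```text
t 10.07 at [525.8 -53.8  98.2] F [-0.9 -0.  -0.8] gap 19.6 joints [-0.17  0.37  1.69 -0.    1.08 -0.26] err [ 1.  -0.1 -0.2] rot [-0.16 -0.15 -0.04] n 1
[0.0002, -0.0002, 0.001, -0.16, -0.15, -0.04]
```

View pics/c1.png

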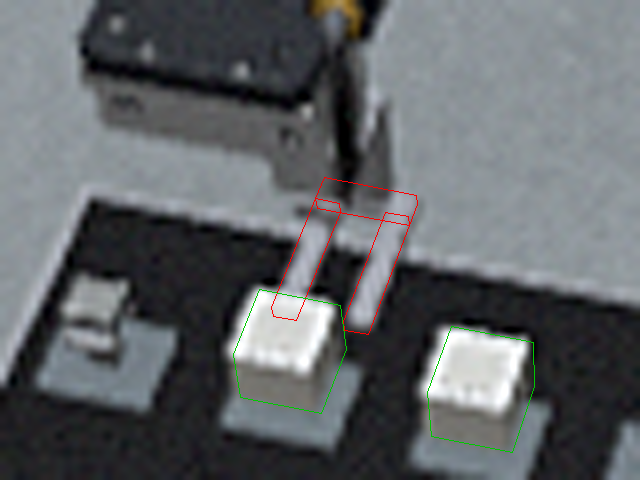

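The fork overlay matches to within about 1 mm and the slot lines up with cap 2. Sliding in under it.

Request:
step_arm(commands=[0,0,0.012,0,0,0,0.005,0,0,0.012,0,0,0,0.005,0,0,0.012,0,0,0,0.005,0,0,0.01,0,0,0,0.005,0,0,0,0,0,0,0.005])

```text
clock: 10.75
eef_pos: [572.7, -48.8, 99.2]
eef_rot: [2.946, 1.571, 3.039]
wrist_force: [0.7, 0.4, -1.8]
finger_gap: 20.2
```

```bash
python3 close.py 571.6 -49.7 98 c2
```

```text
t 10.75 at [572.7 -48.8  99.2] F [ 0.7  0.4 -1.8] gap 20.2 joints [-0.15  0.46  1.56 -0.    1.12 -0.24] err [-1.1 -0.9 -1.2] rot [-0.08 -0.01 -0.  ] n 1
[0.0012, -0.0008, -0.0012, -0.08, -0.01, -0.0]
```

View pics/c2.png

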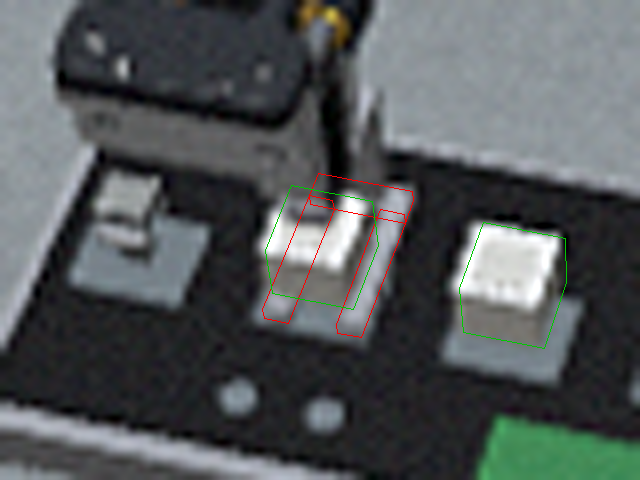

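Request:
step_arm(commands=[-0.002,-0.001,-0.001,0,0,0,0.005,-0.003,0,0,0,0,0,0.005,-0.003,0,0,0,0,0,0.005,-0.003,0,0,0,0,0,0.005,0,0,0,0,0,0,0.005], squeeze=55)

```text
clock: 11.42
eef_pos: [571.7, -51.3, 111.3]
eef_rot: [-1.194, 1.568, -1.102]
wrist_force: [1.8, -7.1, -2.4]
finger_gap: 19.8
```

Request:
step_arm(commands=[-0.003,0,0,0,0,0,0.005,-0.002,0,0,0,0,0,0.005,0,0,0,0,0,0,0.005])

```text
clock: 11.8
eef_pos: [571.5, -50.8, 114.8]
eef_rot: [-1.452, 1.569, -1.36]
wrist_force: [5.3, -7.2, -16.1]
finger_gap: 20.2
```

```bash
python3 close.py 571.6 -49.7 98 c3
```

```text
t 11.8 at [571.5 -50.8 114.8] F [  5.3  -7.2 -16.1] gap 20.2 joints [-0.15  0.44  1.55 -0.    1.15 -0.24] err [  0.1   1.1 -16.8] rot [-0.11  0.01  0.08] n 1
[0.0168, 0.0011, 0.0002, -0.11, 0.01, 0.08]
```

View pics/c3.png

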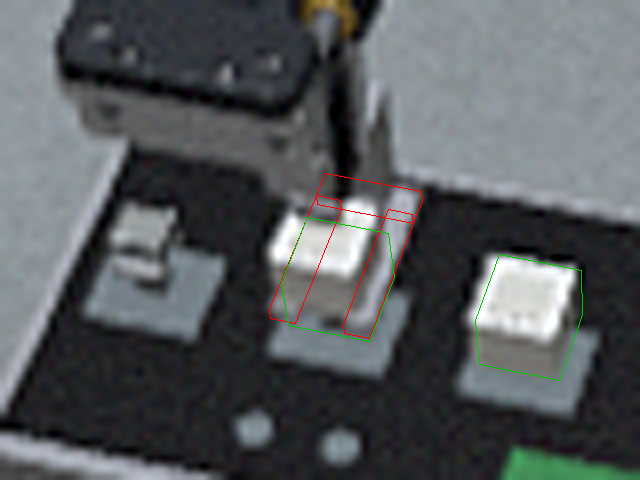

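The fork top reached the stem's wider head, which is past the pop height. The −y side force says the fork sits about 3 mm too far in +y, and the cap fits agree with that. I'll lower, re-centre and withdraw.

Request:
step_arm(commands=[0.005,-0.001,0,0,0,0,0.005,0.004,-0.002,0,0,0,0,0.005,0.004,0,0,0,0,0,0.005,0,0,0,0,0,0,0.005])

```text
clock: 12.35
eef_pos: [571.5, -52.8, 102.1]
eef_rot: [2.701, 1.57, 2.794]
wrist_force: [0.5, -0.7, -0.7]
finger_gap: 19.7
```

Request:
step_arm(commands=[0,0,-0.015,0,0,0,0.005,0,0,-0.015,0,0,0,0.005,0,0,-0.015,0,0,0,0.005,0,0,-0.004,0,0,0,0.005,0,0,0,0,0,0,0.005])

```text
clock: 12.98
eef_pos: [523.2, -57.5, 102.7]
eef_rot: [-0.208, 1.57, -0.116]
wrist_force: [0.1, -0.2, -0.5]
finger_gap: 19.9
```

```bash
sed -i 's/565.4,16,ya/564.8,13,ya/' close.py; python3 close.py 520.2 8.8 98 c4
```

```text
t 12.97 at [523.2 -57.5 102.7] F [ 0.1 -0.2 -0.5] gap 19.9 joints [-0.18  0.36  1.7   0.    1.08 -0.27] err [-3.  66.3 -4.7] rot [-0.1   0.03  0.01] n 1
[0.0047, 0.0663, 0.0031, -0.1, 0.03, 0.01]
```

View pics/c4.png

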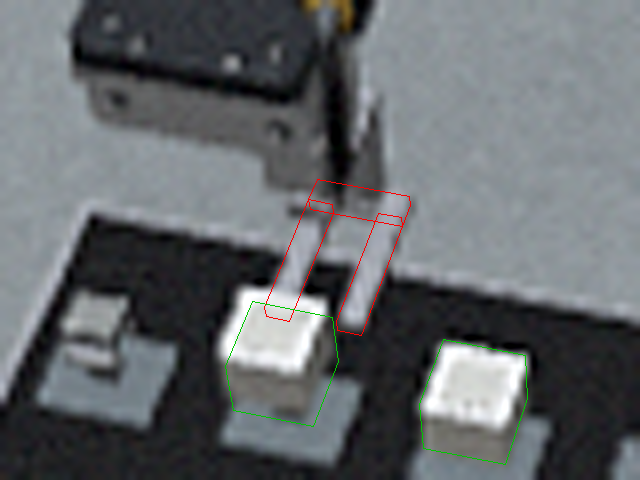

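Request:
step_arm(commands=[0,0.033,0.001,0,0,0,0.005,0.0035,0.033,0.0,0,0,0,0.005,0,0,0,0,0,0,0.005,0,0,0,0,0,0,0.005])

```text
clock: 13.52
eef_pos: [518.1, 8.0, 99.0]
eef_rot: [-0.854, 1.571, -0.762]
wrist_force: [0.3, -0.5, -1.5]
finger_gap: 19.6
```

```bash
python3 close.py 564.8 13 98.5 c5
```

```text
t 13.53 at [518.1   8.   99. ] F [ 0.3 -0.5 -1.5] gap 19.6 joints [-0.06  0.35  1.73 -0.    1.07 -0.15] err [46.7  5.  -0.5] rot [-0.09  0.01  0.01] n 1
[0.0005, 0.0006, 0.0469, -0.09, 0.01, 0.01]
```

Insert 46.5 mm, pull 12 mm, and check the forces as I go.

Request:
step_arm(commands=[0,0.0005,0.012,0,0,0,0.005,0,0,0.012,0,0,0,0.005,0,0,0.012,0,0,0,0.005,0,0,0.0105,0,0,0,0.005,0,0,0,0,0,0,0.005])

```text
clock: 14.2
eef_pos: [564.5, 13.2, 98.7]
eef_rot: [3.03, 1.571, 3.122]
wrist_force: [0.9, -0.9, -2.4]
finger_gap: 19.5
```

Request:
step_arm(commands=[-0.003,0,0,0,0,0,0.005,-0.003,0,0,0,0,0,0.005,-0.003,0,0,0,0,0,0.005,0,0,0,0,0,0,0.005])

```text
clock: 14.7
eef_pos: [564.1, 13.4, 108.5]
eef_rot: [0.48, 1.57, 0.573]
wrist_force: [-0.1, 2.8, -1.4]
finger_gap: 19.6
```

Request:
step_arm(commands=[-0.003,0,0,0,0,0,0.005,-0.002,0,0,0,0,0,0.005,0,0,0,0,0,0,0.005])

```text
clock: 15.08
eef_pos: [564.4, 13.3, 113.6]
eef_rot: [0.187, 1.569, 0.279]
wrist_force: [-0.2, 4.6, -0.2]
finger_gap: 19.7
```

Request:
step_arm(commands=[0.004,0.001,0,0,0,0,0.005,0.004,0,0,0,0,0,0.005,0.004,0,0,0,0,0,0.005,0,0,0,0,0,0,0.005])

```text
clock: 15.58
eef_pos: [563.7, 14.0, 100.4]
eef_rot: [-3.089, 1.57, -2.997]
wrist_force: [0.9, -1.1, -1.0]
finger_gap: 19.5
```

Request:
step_arm(commands=[0,0,-0.015,0,0,0,0.005,0,0,-0.015,0,0,0,0.005,0,0,-0.015,0,0,0,0.005,0,0,-0.004,0,0,0,0.005,0,0,0,0,0,0,0.005])

```text
clock: 16.2
eef_pos: [515.4, 9.6, 101.2]
eef_rot: [-0.185, 1.57, -0.092]
wrist_force: [0.4, -0.0, -0.8]
finger_gap: 19.8
```

```bash
python3 close.py 507.8 140.5 98.5 c6
```

```text
t 16.2 at [515.4   9.6 101.2] F [ 0.4 -0.  -0.8] gap 19.8 joints [-0.05  0.34  1.73 -0.    1.07 -0.14] err [ -7.6 130.9  -2.7] rot [-0.1   0.03  0.01] n 1
[0.0026, 0.1311, 0.0044, -0.1, 0.03, 0.01]
```

View pics/c6.png

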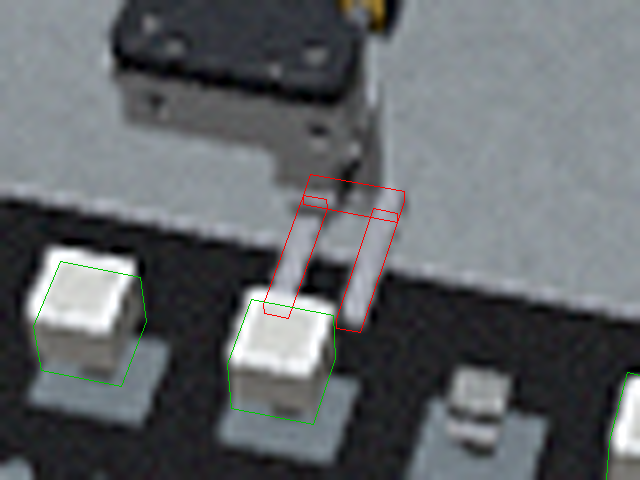

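Request:
step_arm(commands=[0,0.044,0.0,0,0,0,0.005,0,0.044,0,0,0,0,0.005,0.0025,0.0436,0,0,0,0,0.005,0,0,0,0,0,0,0.005,0,0,0,0,0,0,0.005])

```text
clock: 16.88
eef_pos: [503.3, 140.4, 98.4]
eef_rot: [-1.588, 1.571, -1.496]
wrist_force: [0.4, 0.1, -2.2]
finger_gap: 19.7
```

```bash
python3 close.py 552.6 145 98.5 c7
```

```text
t 16.88 at [503.3 140.4  98.4] F [ 0.4  0.1 -2.2] gap 19.7 joints [ 0.2   0.36  1.71 -0.    1.07  0.11] err [49.3  4.6  0.1] rot [-0.08 -0.    0.01] n 1
[-0.0001, 0.0001, 0.0495, -0.08, -0.0, 0.01]
```

View pics/c7.png

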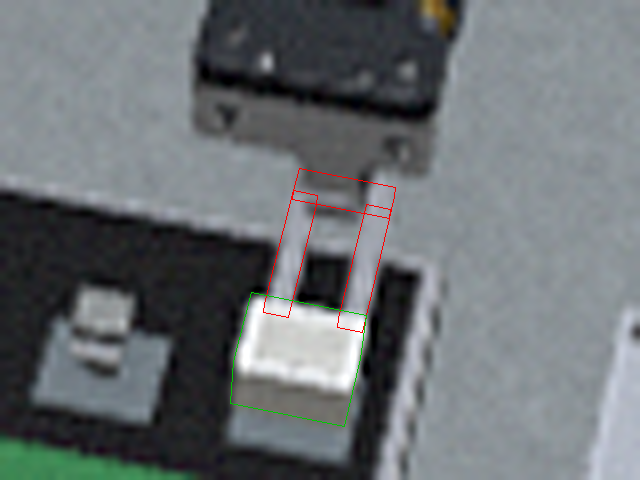

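The fork is centred on cap 5, and the 38 mm outline fits it. Insert and pull.

Request:
step_arm(commands=[0,0,0.013,0,0,0,0.005,0,0,0.013,0,0,0,0.005,0,0,0.013,0,0,0,0.005,0,0,0.0105,0,0,0,0.005,0,0,0,0,0,0,0.005])

```text
clock: 17.55
eef_pos: [552.9, 145.0, 98.2]
eef_rot: [-2.89, 1.571, -2.799]
wrist_force: [0.3, 0.3, -0.2]
finger_gap: 19.7
```

Request:
step_arm(commands=[-0.003,0,0,0,0,0,0.005,-0.003,0,0,0,0,0,0.005,-0.003,0,0,0,0,0,0.005,0,0,0,0,0,0,0.005])

```text
clock: 18.05
eef_pos: [552.5, 145.2, 108.0]
eef_rot: [-0.063, 1.57, 0.029]
wrist_force: [-0.3, -0.6, -1.3]
finger_gap: 19.6
```

Request:
step_arm(commands=[-0.003,0,0,0,0,0,0.005,-0.003,0,0,0,0,0,0.005,0,0,0,0,0,0,0.005])

```text
clock: 18.42
eef_pos: [552.6, 145.2, 114.1]
eef_rot: [-0.006, 1.57, 0.086]
wrist_force: [-1.0, -1.1, 2.0]
finger_gap: 19.9
```

Request:
step_arm(commands=[0.004,0,0,0,0,0,0.005,0.004,0,0,0,0,0,0.005,0.004,0,0,0,0,0,0.005,0,0,0,0,0,0,0.005])

```text
clock: 18.92
eef_pos: [552.1, 145.2, 100.9]
eef_rot: [-3.096, 1.57, -3.004]
wrist_force: [-0.4, 0.6, -1.4]
finger_gap: 19.8
```

Request:
step_arm(commands=[0,0,-0.015,0,0,0,0.005,0,0,-0.015,0,0,0,0.005,0,0,-0.015,0,0,0,0.005,0,0,-0.005,0,0,0,0.005,0,0,0,0,0,0,0.005])

```text
clock: 19.55
eef_pos: [502.7, 140.6, 101.6]
eef_rot: [0.136, 1.57, 0.228]
wrist_force: [0.3, 0.0, -1.1]
finger_gap: 19.9
```

```bash
python3 close.py 503 140 180 c8
```

```text
t 19.55 at [502.7 140.6 101.6] F [ 0.3  0.  -1.1] gap 19.9 joints [0.2  0.35 1.71 0.   1.08 0.11] err [ 0.3 -0.6 78.4] rot [-0.1   0.02 -0.  ] n 1
[-0.0784, -0.0006, 0.0002, -0.1, 0.02, -0.0]
```

View pics/c8.png

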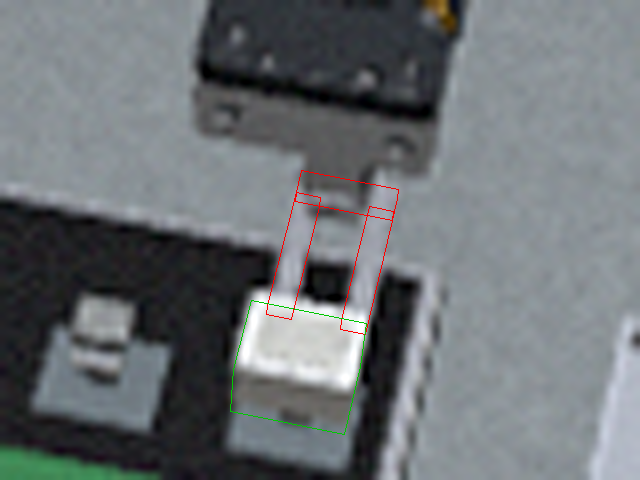

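Request:
step_arm(commands=[-0.04,0,0,0,0,0,0.005,-0.04,0,0,0,0,0,0.005,0,-0.03,-0.0014,0,0,0,0.005,0,-0.046,-0.002,0,0,0,0.005,0,-0.046,-0.002,0,0,0,0.005])

```text
clock: 20.23
eef_pos: [508.8, 17.3, 181.6]
eef_rot: [-0.158, 1.57, -0.065]
wrist_force: [0.0, -0.1, -2.1]
finger_gap: 19.8
```

Request:
step_arm(commands=[0,-0.046,-0.002,0,0,0,0.005,0,-0.046,-0.002,0,0,0,0.005,0,-0.046,-0.002,0,0,0,0.005,0,-0.046,-0.002,0,0,0,0.005,0,-0.046,-0.002,0,0,0,0.005])

```text
clock: 20.85
eef_pos: [519.9, -213.1, 181.4]
eef_rot: [-0.41, 1.571, -0.317]
wrist_force: [0.6, 0.2, -1.9]
finger_gap: 19.7
```

Request:
step_arm(commands=[0,-0.046,-0.002,0,0,0,0.005,0,-0.046,-0.002,0,0,0,0.005,0,-0.042,-0.002,0,0,0,0.005,0,0,0,0,0,0,0.005])

```text
clock: 21.35
eef_pos: [525.6, -348.0, 180.6]
eef_rot: [2.78, 1.57, 2.869]
wrist_force: [-0.3, 1.2, -1.1]
finger_gap: 19.9
```

Request:
step_arm(commands=[0.04,0,0,0,0,0,0.005,0.04,0,0,0,0,0,0.005,0.025,0,0,0,0,0,0.005,0,0,0,0,0,0,0.005])

```text
clock: 21.85
eef_pos: [525.5, -344.2, 74.7]
eef_rot: [2.377, 1.567, 2.469]
wrist_force: [0.0, 0.9, -1.4]
finger_gap: 19.3
```

Request:
step_arm(commands=[0.003,0,0,0,0,0,0.005,0.002,0,0,0,0,0,0.005,0,0,0,0,0,0,0.005])

```text
clock: 22.22
eef_pos: [526.2, -345.4, 72.1]
eef_rot: [-0.741, 1.57, -0.649]
wrist_force: [-0.6, -0.1, -0.7]
finger_gap: 19.9
```

Request:
step_arm(commands=[0.001,0,0,0,0,0,0.005,0.001,0,0,0,0,0,0.005,0,0,0,0,0,0,0.005])

```text
clock: 22.6
eef_pos: [525.9, -345.3, 69.4]
eef_rot: [2.156, 1.571, 2.249]
wrist_force: [-0.8, 0.3, -1.7]
finger_gap: 19.5
```

Request:
step_arm(commands=[0.001,0,0,0,0,0,0.005,0.001,0,0,0,0,0,0.005,0,0,0,0,0,0,0.005])

```text
clock: 22.98
eef_pos: [525.9, -345.3, 67.3]
eef_rot: [2.43, 1.571, 2.522]
wrist_force: [0.3, -0.1, -0.6]
finger_gap: 19.7
```

Request:
step_arm(commands=[0.001,0,0,0,0,0,0.005,0,0,0,0,0,0,0.03,0,0,0,0,0,0,0.06,0,0,0,0,0,0,0.094,0,0,0,0,0,0,0.094])

```text
clock: 23.6
eef_pos: [526.0, -345.3, 66.4]
eef_rot: [1.395, 1.571, 1.487]
wrist_force: [0.4, 0.2, 0.2]
finger_gap: 56.1
```

Request:
step_arm(commands=[0,0,0,0,0,0,0.094,0,0,0,0,0,0,0.094,0,0,0,0,0,0,0.094])

```text
clock: 23.98
eef_pos: [526.0, -345.4, 66.5]
eef_rot: [-1.065, 1.571, -0.973]
wrist_force: [0.1, 0.4, 0.5]
finger_gap: 86.5
```

Request:
step_arm(commands=[-0.03,0,0,0,0,0,0.094,-0.05,0,0,0,0,0,0.094,-0.05,0,0,0,0,0,0.094])

```text
clock: 24.35
eef_pos: [525.8, -345.2, 197.9]
eef_rot: [2.33, 1.57, 2.422]
wrist_force: [0.1, -0.5, 0.2]
finger_gap: 93.8
```

Request:
step_arm(commands=[0,0.045,0.004,0,0,0,0.094,0,0.045,0.004,0,0,0,0.094,0,0.045,0.004,0,0,0,0.094,0,0,0,0,0,0,0.094])

```text
clock: 24.85
eef_pos: [525.7, -207.5, 196.9]
eef_rot: [-0.147, 1.57, -0.051]
wrist_force: [0.3, -0.1, 0.3]
finger_gap: 94.4
```

```bash
cat > capm.py <<'E'
from h import *
import sys
def caps(lift=10):
    manip_im={n:manip.camera(n) for n in("scene","top")}
    for k,L in((2,28),(3,28),(5,38)):
        c=world(np.array([[0,66.*(k-3),56+lift]]),564.8,14,.094,0)[0]
        for n,im in manip_im.items():
            q=proj(n,c)[0];b=im.min(2)>140
            ok=np.zeros_like(b);r,cc=int(q[1]),int(q[0]);ok[r-14:r+15,cc-16:cc+17]=1
            m=b&ok
            # top face only: compare with flat top model
            T=[box(-14,14,-L/2,L/2,11.9,12)]
            f=fit(T,{n:m},56+lift,[c[0],c[1],.094],sig=1)
            print(k,n,f[0].round(2),round(f[1]),m.sum())
if __name__=="__main__":
    caps()
    from pul import pul
    pul(4,(526.,-345.5,.09))
    s=manip.read_state();print(s["clock"],s["eef_pos"].round(1),s["finger_gap"])
    im=[cv2.resize(manip.camera(n)[a:a+120,b:b+200],(800,480),interpolation=2)[:,:,::-1] for n,a,b in(("scene",140,100),("top",150,250))]
    cv2.imwrite("pics/after.png",np.vstack([cv2.resize(i,(500,300)) for i in im]))
E
python3 capm.py
```

```text
2 scene [ 5.7394e+02 -5.2450e+01  8.0000e-02] 115 157
2 top [ 5.7285e+02 -5.2330e+01  1.3000e-01] 19 110
3 scene [5.690e+02 1.543e+01 1.300e-01] 124 161
3 top [5.6745e+02 1.5640e+01 1.3000e-01] 245 178
5 scene [5.5696e+02 1.4604e+02 9.0000e-02] 255 258
5 top [5.5533e+02 1.4677e+02 1.3000e-01] 775 365
['scene'] [ 5.50990e+02 -3.31949e+02  1.43000e-01] 18 [468]
['scene'] [ 5.50990e+02 -3.31949e+02  1.43000e-01] 18 [468]
25.15 [ 525.4 -210.7  196.3] 93.85215381324495
```

View pics/after.png

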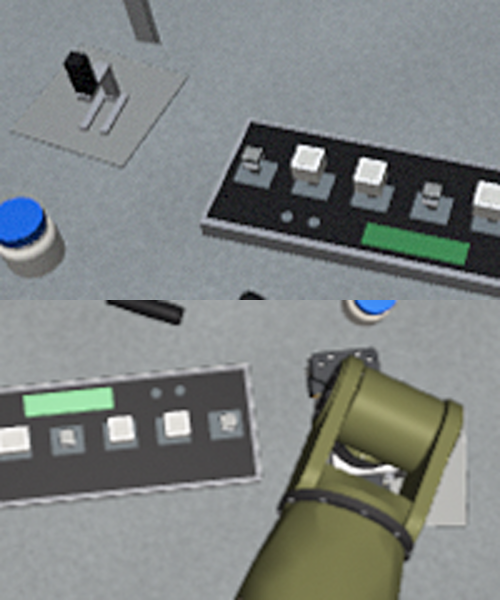

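All three caps are raised clear of their seats. The puller is standing upright at about (551,−332). It was either knocked or dragged, but it's still well inside the mat tolerance. Next, grip cap 2.

Request:
step_arm(commands=[0,0.0385,0.0153,0,0,0,0.094,0,0.0385,0.0153,0,0,0,0.094,0,0.0385,0.0153,0,0,0,0.094,0,0.0385,0.0153,0,0,0,0.094,0,0,0,0,0,0,0.094], squeeze=15)

```text
clock: 25.88
eef_pos: [572.7, -49.0, 196.2]
eef_rot: [2.203, 1.57, 2.297]
wrist_force: [0.0, -0.7, 0.7]
finger_gap: 93.9
```

Request:
step_arm(commands=[0.04,0,0,0,0,0,0.094,0.04,0,0,0,0,0,0.094,0,0,0,0,0,0,0.094])

```text
clock: 26.25
eef_pos: [570.8, -51.6, 114.1]
eef_rot: [2.922, 1.566, 3.013]
wrist_force: [0.5, 0.2, 0.5]
finger_gap: 94.2
```

```bash
python3 -c "
from h import *
plan([571.8,-51.5,57],.094,1)"
```

```text
t 26.25 at [570.8 -51.6 114.1] F [0.5 0.2 0.5] gap 94.2 joints [-0.15  0.44  1.55 -0.    1.16 -0.25] err [  1.    0.1 -57.1] rot [-0.16 -0.29 -0.06] n 1
[0.0571, -0.0, 0.0013, -0.16, -0.29, -0.06]
```

Request:
step_arm(commands=[0.03,0,0.001,0,0,0,0.094,0.028,0,0,0,0,0,0.08,0,0,0,0,0,0,0.06,0,0,0,0,0,0,0.04,0,0,0,0,0,0,0.02])

```text
clock: 26.88
eef_pos: [574.0, -51.0, 60.2]
eef_rot: [-0.253, 1.568, -0.161]
wrist_force: [-0.2, -0.1, -0.2]
finger_gap: 57.3
```

Request:
step_arm(commands=[0,0,0,0,0,0,0.02,0,0,0,0,0,0,0.02,0,0,0,0,0,0,0.02,0,0,0,0,0,0,0.02,0,0,0,0,0,0,0.02])

```text
clock: 27.5
eef_pos: [573.2, -50.7, 58.5]
eef_rot: [-2.756, 1.571, -2.664]
wrist_force: [-0.0, -0.5, 1.5]
finger_gap: 28.1
```

Request:
step_arm(commands=[-0.02,0,0,0,0,0,0.02,-0.03,0,0,0,0,0,0.02,-0.03,0,0,0,0,0,0.02,0,0.025,-0.002,0,0,0,0.02,0,0.043,-0.004,0,0,0,0.02])

```text
clock: 28.12
eef_pos: [561.0, 16.4, 138.6]
eef_rot: [-0.284, 1.57, -0.194]
wrist_force: [0.2, 0.9, -0.3]
finger_gap: 28.0
```

Request:
step_arm(commands=[0,0.043,-0.004,0,0,0,0.02,0,0.043,-0.004,0,0,0,0.02,0,0.043,-0.004,0,0,0,0.02,0,0.043,-0.004,0,0,0,0.02,0,0.043,-0.004,0,0,0,0.02])

```text
clock: 28.75
eef_pos: [520.8, 230.1, 138.5]
eef_rot: [1.027, 1.571, 1.12]
wrist_force: [0.3, 0.4, 0.6]
finger_gap: 28.0
```

Request:
step_arm(commands=[0,0.036,-0.0036,2.3,0,0,0.02,0,0,0,0,0,0,0.02,0.03,0,0,0,0,0,0.02,0.03,0,0,0,0,0,0.02,0,0,0,0,0,0,0.02])

```text
clock: 29.38
eef_pos: [513.6, 262.9, 76.7]
eef_rot: [-2.754, 1.567, -2.703]
wrist_force: [0.3, 0.7, 0.1]
finger_gap: 27.9
```

```bash
python3 -c "
from h import *
manip.camera('scene');plan([513.7,264.5,9],.053,1)
im=manip.camera('scene');cv2.imwrite('pics/p1.png',cv2.resize(im[190:310,290:450],(800,600),interpolation=2)[:,:,::-1])"
```

```text
t 29.43 at [514.4 263.4  78.4] F [-0.8  0.1 -0. ] gap 27.7 joints [ 0.41  0.49  1.56 -0.    1.08  0.36] err [ -0.7   1.1 -69.4] rot [-0.08 -0.07  0.03] n 1
[0.0694, 0.0012, -0.0006, -0.08, -0.07, 0.03]
```

View pics/p1.png

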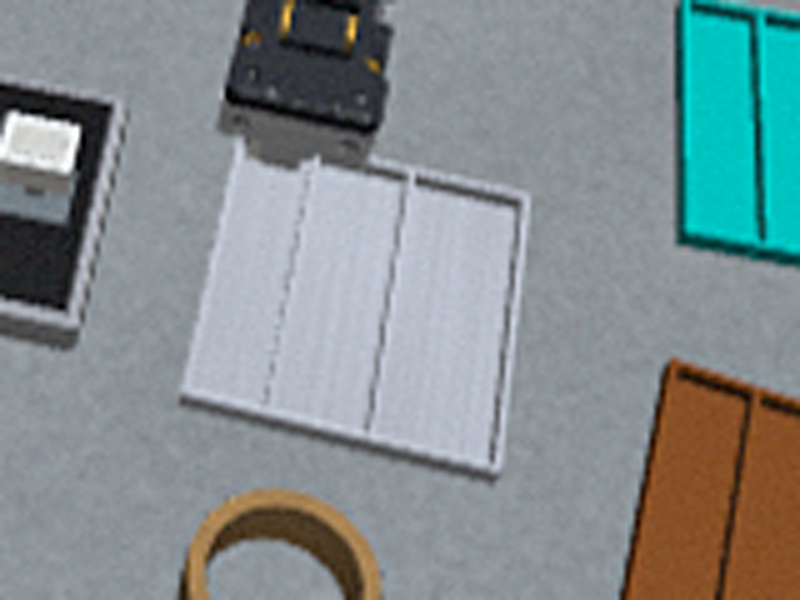

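Request:
step_arm(commands=[0.03,0.001,0,0,0,0,0.02,0.03,0,0,0,0,0,0.02,0.006,0,0,0,0,0,0.02,0.002,0,0,0,0,0,0.02,0,0,0,0,0,0,0.02])

```text
clock: 30.1
eef_pos: [515.0, 265.5, 11.8]
eef_rot: [0.355, 1.569, 0.407]
wrist_force: [-0.0, 0.8, 0.2]
finger_gap: 27.6
```

Request:
step_arm(commands=[0.0015,0,0,0,0,0,0.02,0,0,0,0,0,0,0.02])

```text
clock: 30.35
eef_pos: [514.5, 265.2, 9.3]
eef_rot: [0.302, 1.57, 0.354]
wrist_force: [0.4, 0.2, 0.6]
finger_gap: 28.0
```

Request:
step_arm(commands=[0.0015,0,0,0,0,0,0.02,0,0,0,0,0,0,0.044,0,0,0,0,0,0,0.044,0,0,0,0,0,0,0.044,0,0,0,0,0,0,0.044])

```text
clock: 30.98
eef_pos: [514.3, 265.2, 7.4]
eef_rot: [3.074, 1.571, 3.126]
wrist_force: [0.7, 0.4, 0.1]
finger_gap: 44.0
```

Request:
step_arm(commands=[-0.02,0,0,0,0,0,0.044,-0.04,0,0,0,0,0,0.06,-0.04,0,0,0,0,0,0.094,-0.02,0,0,-2.3,0,0,0.094])

```text
clock: 31.48
eef_pos: [515.0, 265.5, 131.4]
eef_rot: [0.317, 1.567, 0.41]
wrist_force: [0.9, -0.3, -1.1]
finger_gap: 70.6
```

Request:
step_arm(commands=[0,-0.0425,0.0045,0,0,0,0.094,0,-0.0425,0.0045,0,0,0,0.094,0,-0.0425,0.0045,0,0,0,0.094,0,-0.0425,0.0045,0,0,0,0.094,0,-0.0425,0.0045,0,0,0,0.094])

```text
clock: 32.1
eef_pos: [556.6, 54.3, 129.1]
eef_rot: [-0.052, 1.569, 0.041]
wrist_force: [-0.2, -0.5, -0.0]
finger_gap: 93.6
```

Request:
step_arm(commands=[0,-0.0425,0.0045,0,0,0,0.094,0,0,0,0,0,0,0.094,0,0,0,0,0,0,0.094])

```text
clock: 32.48
eef_pos: [564.7, 14.2, 128.3]
eef_rot: [0.071, 1.57, 0.163]
wrist_force: [0.1, -0.3, 0.3]
finger_gap: 94.0
```

```bash
python3 -c "
from h import *
plan([566,14.5,58],.094,1)
im=manip.camera('scene')
cv2.imwrite('pics/p2.png',cv2.resize(im[190:310,250:410],(800,600),interpolation=2)[:,:,::-1])"
```

```text
t 32.48 at [564.7  14.2 128.3] F [ 0.1 -0.3  0.3] gap 94.0 joints [-0.04  0.41  1.57  0.    1.17 -0.13] err [  1.3   0.3 -70.3] rot [-0.11  0.05 -0.  ] n 1
[0.0703, 0.0001, 0.0013, -0.11, 0.05, -0.0]
```

View pics/p2.png

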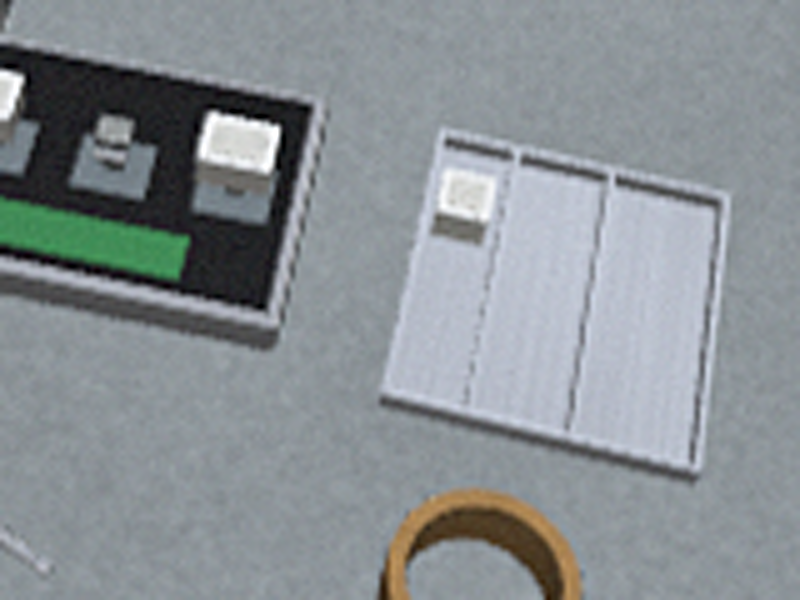

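Cap 2 (crop px (465,205)) lies flat and centred in the narrow row. Now cap 3.

Request:
step_arm(commands=[0.035,0,0.001,0,0,0,0.094,0.035,0,0,0,0,0,0.08,0,0,0,0,0,0,0.06,0,0,0,0,0,0,0.04,0,0,0,0,0,0,0.02])

```text
clock: 33.15
eef_pos: [566.5, 14.1, 59.1]
eef_rot: [-0.131, 1.568, -0.038]
wrist_force: [-0.1, 0.4, 0.4]
finger_gap: 57.1
```

Request:
step_arm(commands=[0,0,0,0,0,0,0.02,0,0,0,0,0,0,0.02,0,0,0,0,0,0,0.02,0,0,0,0,0,0,0.02,0,0,0,0,0,0,0.02])

```text
clock: 33.78
eef_pos: [565.9, 13.8, 57.6]
eef_rot: [-0.066, 1.57, 0.026]
wrist_force: [1.1, 0.1, 2.3]
finger_gap: 28.1
```

Request:
step_arm(commands=[-0.02,0,0,0,0,0,0.02,-0.03,0,0,0,0,0,0.02,-0.03,0,0,0,0,0,0.02,0,0,0,0,0,0,0.02])

```text
clock: 34.28
eef_pos: [566.5, 13.8, 139.2]
eef_rot: [-0.13, 1.568, -0.038]
wrist_force: [-0.4, -1.1, 0.4]
finger_gap: 27.9
```

Request:
step_arm(commands=[0,0.03,0.004,0,0,0,0.02,0,0.042,0.0068,0,0,0,0.02,0,0.042,0.0068,0,0,0,0.02,0,0.042,0.0068,0,0,0,0.02,0,0.042,0.0068,0,0,0,0.02])

```text
clock: 34.9
eef_pos: [577.9, 215.1, 135.8]
eef_rot: [-2.922, 1.569, -2.83]
wrist_force: [1.4, -0.5, -0.3]
finger_gap: 28.5
```

Request:
step_arm(commands=[0,0.042,0.0068,0,0,0,0.02,0,0.012,0.003,2.3,0,0,0.02,0.04,0,0,0,0,0,0.02,0.04,0,0,0,0,0,0.02,0,0,0,0,0,0,0.02])

```text
clock: 35.52
eef_pos: [581.2, 267.7, 53.3]
eef_rot: [-2.818, 1.563, -2.766]
wrist_force: [0.8, -0.3, -1.0]
finger_gap: 28.1
```

```bash
python3 -c "
from h import *
plan([583.7,268.5,9],.053,1)"
```

```text
t 35.52 at [581.2 267.7  53.3] F [ 0.8 -0.3 -1. ] gap 28.1 joints [ 0.37  0.65  1.38 -0.    1.12  0.32] err [  2.5   0.8 -44.3] rot [-0.05 -0.4   0.14] n 1
[0.0443, 0.0008, 0.0029, -0.05, -0.4, 0.14]
```

Request:
step_arm(commands=[0.03,0,0.001,0,0,0,0.02,0.015,0,0,0,0,0,0.02,0,0,0,0,0,0,0.02])

```text
clock: 35.9
eef_pos: [584.1, 268.5, 12.3]
eef_rot: [-2.84, 1.57, -2.788]
wrist_force: [0.2, 0.5, 0.1]
finger_gap: 28.1
```

```bash
python3 -c "
from h import *
manip.camera('scene');plan([583.7,268.5,7.3],.053,1)"
```

```text
t 35.95 at [584.6 268.7  13.2] F [ 0.3  0.  -0.2] gap 28.1 joints [ 0.37  0.71  1.39 -0.    1.04  0.32] err [-0.9 -0.2 -5.9] rot [-0.06  0.03 -0.01] n 1
[0.0059, -0.0001, -0.0009, -0.06, 0.03, -0.01]
```

Request:
step_arm(commands=[0.0035,0,0,0,0,0,0.02,0.002,0,0,0,0,0,0.02,0,0,0,0,0,0,0.044,0,0,0,0,0,0,0.044,0,0,0,0,0,0,0.044])

```text
clock: 36.58
eef_pos: [584.3, 268.6, 7.1]
eef_rot: [0.404, 1.571, 0.456]
wrist_force: [-0.7, 0.2, -0.1]
finger_gap: 43.9
```

Request:
step_arm(commands=[0,0,0,0,0,0,0.044,-0.02,0,0,0,0,0,0.044,-0.04,0,0,0,0,0,0.06,-0.04,0,0,0,0,0,0.094,-0.02,0,0,-2.3,0,0,0.094])

```text
clock: 37.2
eef_pos: [585.1, 268.9, 131.1]
eef_rot: [0.283, 1.567, 0.376]
wrist_force: [-1.0, 0.2, -0.3]
finger_gap: 70.5
```

Request:
step_arm(commands=[0,-0.04,-0.0137,0,0,0,0.094,0,-0.04,-0.0137,0,0,0,0.094,0,-0.039,-0.0137,0,0,0,0.094,0,0,0,0,0,0,0.094,0,0,0,0,0,0,0.094])

```text
clock: 37.83
eef_pos: [554.8, 146.8, 128.1]
eef_rot: [0.227, 1.569, 0.319]
wrist_force: [-0.9, 0.2, -0.3]
finger_gap: 93.7
```

```bash
python3 -c "
from h import *
plan([555,146,58],.094,1)"
```

```text
t 37.83 at [554.8 146.8 128.1] F [-0.9  0.2 -0.3] gap 93.7 joints [0.19 0.42 1.54 0.   1.18 0.1 ] err [  0.2  -0.8 -70.1] rot [-0.11  0.09 -0.02] n 1
[0.0701, -0.0009, 0.0001, -0.11, 0.09, -0.02]
```

Request:
step_arm(commands=[0.035,-0.0008,0,0,0,0,0.094,0.035,0,0,0,0,0,0.08,0,0,0,0,0,0,0.06,0,0,0,0,0,0,0.04,0,0,0,0,0,0,0.02])

```text
clock: 38.45
eef_pos: [555.2, 145.9, 58.6]
eef_rot: [0.099, 1.568, 0.191]
wrist_force: [-0.3, 0.0, 0.4]
finger_gap: 57.6
```

Request:
step_arm(commands=[0,0,0,0,0,0,0.02,0,0,0,0,0,0,0.02,0,0,0,0,0,0,0.02,0,0,0,0,0,0,0.02,0,0,0,0,0,0,0.02])

```text
clock: 39.08
eef_pos: [554.6, 145.5, 57.1]
eef_rot: [0.027, 1.57, 0.12]
wrist_force: [-0.1, -0.5, 1.9]
finger_gap: 28.0
```

Request:
step_arm(commands=[-0.02,0,0,0,0,0,0.02,-0.03,0,0,0,0,0,0.02,-0.03,0,0,0,0,0,0.02,0,0,0,0,0,0,0.02])

```text
clock: 39.58
eef_pos: [555.2, 145.7, 138.8]
eef_rot: [0.108, 1.567, 0.2]
wrist_force: [0.1, -0.2, -1.2]
finger_gap: 27.9
```

Request:
step_arm(commands=[0,0.042,0.0017,0,0,0,0.02,0,0.042,0.0017,0,0,0,0.02,0,0.042,0.0017,0,0,0,0.02,0,0.0414,0.0017,2.3,0,0,0.02,0,0,0,0,0,0,0.02])

```text
clock: 40.2
eef_pos: [544.6, 314.9, 135.0]
eef_rot: [-2.83, 1.569, -2.776]
wrist_force: [0.7, -0.8, -0.3]
finger_gap: 27.5
```

Request:
step_arm(commands=[0.04,0,0,0,0,0,0.02,0.04,0,0,0,0,0,0.02,0.03,0,0,0,0,0,0.02,0,0,0,0,0,0,0.02,0,0,0,0,0,0,0.02])

```text
clock: 40.83
eef_pos: [546.3, 312.6, 27.9]
eef_rot: [0.381, 1.57, 0.433]
wrist_force: [0.2, -0.5, 0.5]
finger_gap: 27.7
```

```bash
python3 -c "
from h import *
plan([546.2,313.5,7.3],.053,1)"
```

```text
t 40.83 at [546.3 312.6  27.9] F [ 0.2 -0.5  0.5] gap 27.7 joints [ 0.46  0.66  1.43 -0.    1.05  0.41] err [ -0.1   0.9 -20.6] rot [-0.07  0.05 -0.02] n 1
[0.0206, 0.0009, -0.0, -0.07, 0.05, -0.02]
```

Lower, release, retract and move clear.

Request:
step_arm(commands=[0.012,0.0007,0,0,0,0,0.02,0.006,0,0,0,0,0,0.02,0.002,0,0,0,0,0,0.02,0,0,0,0,0,0,0.02,0,0,0,0,0,0,0.044])

```text
clock: 41.45
eef_pos: [545.9, 313.6, 7.2]
eef_rot: [0.48, 1.57, 0.532]
wrist_force: [0.0, 0.0, 0.3]
finger_gap: 34.7
```

Request:
step_arm(commands=[0,0,0,0,0,0,0.044,0,0,0,0,0,0,0.044,0,0,0,0,0,0,0.044,-0.02,0,0,0,0,0,0.044,-0.04,0,0,0,0,0,0.044])

```text
clock: 42.08
eef_pos: [545.2, 313.3, 67.6]
eef_rot: [-2.729, 1.569, -2.676]
wrist_force: [1.1, 0.2, -0.2]
finger_gap: 44.1
```

Request:
step_arm(commands=[-0.06,0,0,0,0,0,0.044,-0.06,0,0,0,0,0,0.044,0,0.04,-0.045,0,0,0,0.044,0,0.04,-0.045,0,0,0,0.044,0,0.04,-0.045,0,0,0,0.044])

```text
clock: 42.7
eef_pos: [403.2, 427.3, 188.8]
eef_rot: [0.723, 1.569, 0.775]
wrist_force: [1.3, 0.3, 0.0]
finger_gap: 44.1
```

Request:
step_arm(commands=[0,0.05,-0.03,0,0,0,0.044,0,0.05,-0.02,0,0,0,0.044,0,0,0,0,0,0,0.044,0,0,0,0,0,0,0.044])

```text
clock: 43.2
eef_pos: [349.7, 523.3, 187.8]
eef_rot: [0.532, 1.57, 0.584]
wrist_force: [0.6, 0.3, 0.1]
finger_gap: 44.2
```

```bash
cat > fin.py <<'E'
from h import *
from pul import pul
pul(4,(551.,-332,.14))
pul(4,(526.,-345,.1))
im={n:manip.camera(n) for n in("scene","top")}
for k,L,w in(("a",28,(514.5,265.2)),("b",28,(584.3,268.6)),("c",38,(546.2,313.5))):
    for n in im:
        m=mask("cap_a",n,proj(n,[[*w,15.]])[0][::-1])
        if m is not None:
            f=fit(cap(L),{n:m},15,[*w,.053],sig=1);print(k,n,f[0].round(2),round(f[1]),"rowframe",((f[0][:2]-[545.7,324.5])@np.array([[np.cos(.053),-np.sin(.053)],[np.sin(.053),np.cos(.053)]])).round(1))
v=np.hstack([cv2.resize(im[n][r:r+150,c:c+h],(400,int(150*400/h)))[:300,:,::-1] for n,r,c,h in(("scene",190,290,200),("top",130,100,200))])
w=np.hstack([cv2.resize(im[n][r:r+150,c:c+h],(400,300))[:,:,::-1] for n,r,c,h in(("scene",120,80,200),("top",130,270,200))])
cv2.imwrite("pics/fin.png",np.vstack([v,w]))
print(manip.read_state()["clock"],manip.read_state()["eef_pos"])
E
python3 fin.py
```

```text
['scene', 'top'] [ 5.52652e+02 -3.30965e+02  1.35000e-01] 142 [452, 208]
['scene'] [ 5.52230e+02 -3.31392e+02  1.41000e-01] 23 [452]
['top'] [ 5.53503e+02 -3.31133e+02  1.26000e-01] 116 [208]
['scene', 'top'] [ 5.51927e+02 -3.30152e+02  1.82000e-01] 182 [381, 181]
['scene'] [ 5.51257e+02 -3.30747e+02  1.96000e-01] 78 [381]
['top'] [ 5.52857e+02 -3.30390e+02  1.31000e-01] 92 [181]
a scene [5.1341e+02 2.6294e+02 2.0000e-02] 31 rowframe [-35.5 -59.8]
a top [5.1503e+02 2.6577e+02 8.0000e-02] 819 rowframe [-33.7 -57. ]
b scene [ 5.8836e+02  2.7505e+02 -2.0000e-02] 1108 rowframe [ 40.  -51.6]
b top [5.8786e+02 2.6469e+02 8.0000e-02] 822 rowframe [ 38.9 -62. ]
c scene [ 5.4599e+02  3.2178e+02 -9.0000e-02] 1314 rowframe [ 0.1 -2.7]
c top [544.94 314.66   0.  ] 7 rowframe [-1.3 -9.8]
44.0 [349.50371398 523.64136367 186.93907995]
```

View pics/fin.png

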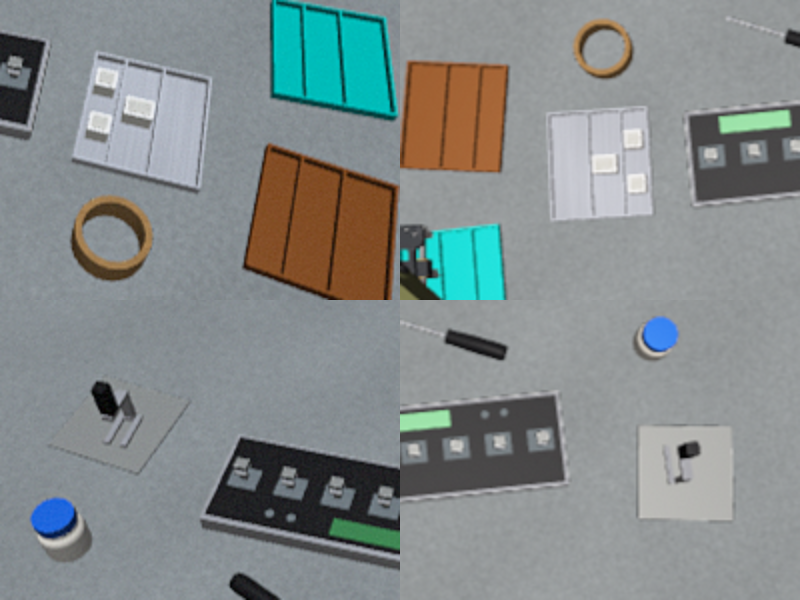

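```bash
python3 -c "
from cell import manip
print(manip.sign_off())"
```

```text
the job is handed in; nothing more can be done
None
```

I pulled all three caps present (two 28 mm, one 38 mm) off their stems with the puller. The two 28 mm caps are in the tray's narrowest row and the 38 mm cap is in the middle row. I handed the job in at about 44 s; the sign-off gave no verdict.

- **Caps:** in the final pictures all five stems are bare and each cap lies flat in its own row. I released each one about 1–2 mm from its row's centre line, by the arm's position. The image fits disagreed by up to 10 mm for two of the caps (the narrow-row cap nearer the tape roll and the 38 mm one). I put that down to merged cap outlines, because the picture shows every cap clearly inside its row.
- **Pulling:** the first pull caught the underside of the stem's wider head, with about 16 N on the wrist. The fork was also about 3 mm off to the side, so I re-centred it for the other two caps.
- **Puller:** it stands upright on the mat, about 30 mm from the middle (60 mm allowed). I had set it down at the middle; by the next look it had moved about 28 mm. It was either knocked or dragged as the fingers lifted away, and I left it because it was within tolerance.
- **Bystanders:** the tape roll, jar and screwdriver look undisturbed. I checked that by eye only and did not measure it.

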